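# Reload the kit rack with the grinder knobs in reverse order

## Robot

A 6-joint arm with a two-finger parallel gripper is mounted at the origin on the work surface. World frame = base frame: x ahead of the robot, y to its left, z up, the work surface at z = 0. Lengths are in mm, angles in rad, forces in N, time in s.
With the tool pointing down it reaches from about 350 to 975 mm from the base axis. Payload 7.1 kg.
Tool frame: the origin (TCP) lies midway between the tips of the shut fingers; the grasp point (between the pads) lies 19 mm behind it (ctrl.grip_depth is the distance from the TCP to the grasp point, in mm); z points along the fingers, y is the line along which they close (so a half turn about z gives the same grasp; the last joint's range is limited). The gripper opens to 88 mm and grips with 3 to 60 N. Pads are 20 mm wide; open, the fingers measure 115 mm over their backs; the gripper's body (75 mm by 178 mm) begins 61 mm behind the grasp point.
Start: joints at [-0.019, 0.423, 1.63, -0, 1.089, -0.019], TCP at [624.984, 0.026, 222.675] pointing down, gripper open.
Joint ranges: [-3, 3], [-0.9, 2.11], [0.09, 2.58], [-1.31, 4.45], [0.11, 2.69], [-2.54, 2.54]. Speed limits (rad/s): [2.39, 2.39, 3.01, 3.14, 3.14, 3.14].

## Interface

Orientations are given as a rotation vector (axis times angle).
In Python, from workcell import ctrl, cams gives the robot as it stands.
- The arm moves only by the tool move_arm, never from a script. Its argument "steps" is a list of rows, each a list of 3 entries, a list of its own where there are three numbers: the shift along the tool's x, y, z in units of 25 mm (1.0 is 25 mm), then the turn about the tool's z in units of 5 degrees (1.0 is 5 degrees), then the closure, from 0 (fully open) to 1 (shut). A call has 1 to 20 rows; each row shifts and turns the commanded pose from where the row before left it, along the tool's axes as they then stand; what a row does not reach is not made up. A row lasts 1/12 s, in which the tool goes at most 41.7 mm and 7.16 degrees, less where a joint would pass 70% of its speed; a pose out of reach is approached as far as the arm can. A call is refused whole if a number of a shift passes 1 or a number of a turn 1, either way. A call with a gripper value outside its range is refused whole. The fingers move at their own pace and stop on an object; the grip force is fixed at half the most. Time passes only in rows, so rows that do not move let the fingers close. It gives the time, the measured TCP pose, the force, the opening and the grip force at its end, in the units of the state.
- ctrl.get_obs(): the state, without advancing time (a new reading comes with each control period).
- cams.get_image(name): name is "scene" or "side" or "wrist"; returns a dict with "image" (384x512x3 uint8, red, green, blue), "camera_matrix" (3x3 intrinsics, pixels), "xyz" and "rotation" of the camera in the world; the wrist camera has in their place "mount" (4x4, takes a point from camera to tool coordinates, whose origin is the TCP and whose axes are the flange's). Camera axes: x right, y down, z forward; pixel columns grow to the right and rows downward; lengths in mm; the calibration is good to about 2 mm. The wrist camera is an equidistant fisheye: a pixel r from the principal point sees the ray r / f radians off the axis. A picture is of the moment at which its call begins: read the wrist's pose just before it. There is no depth.
- ctrl.close_job(): hands the job in; it is judged then, once.
Trained networks look in the newest picture that a camera, given by its name, has taken for a name from the list of things; names that differ only in an ending like _2 or _b are one class to them, and where a whole thing is asked for, a point or a joint stands for the part that bears it (a point fixed in the world has none). Each returns a list of dicts, best first, with "p" (0 to 1); they miss things now and then, are a little off and sometimes report something else, mostly with a low value. They report only what shows in the picture. A call takes as long as a camera call. They do not tell look-alikes from the thing itself.
- cams.boxes_of(camera, thing): "rect" ([centre column, centre row, width, height] in pixels, round what is visible of it).
- cams.cut_out(camera, thing): "pixels" (384x512 bool, what is visible of it) and "rect" ([centre column, centre row, width, height] in pixels, round what is visible of it).
The state is a dict: "t": time; "qpos": joint angles; "qvel": joint speeds; "joint_torque": joint torques, N m; "ee_pos": TCP position; "orientation": TCP orientation; "ft_force": force on the tool from outside, world axes, zero at the start; "moment": the same for the moment, N m; "width": finger opening in mm; "grasp_force": force on a finger pad.
Only numpy, scipy, OpenCV 4.12 (cv2) and the standard library are available. Lean on these libraries where they do the work, as an engineer would, in place of code of your own. Each camera call takes 0.05 s, during which the arm holds its last target. There are 200 camera calls.

## Task

Move all four adjusting knobs from the feed rack into the pockets of the kit rack, one per pocket, in reverse order: the knob nearest the red end of the feed rack goes into the pocket farthest from the kit rack's red end, and so on, until the one that was farthest stands in the pocket next to the kit rack's red end. Set each one down on the pocket floor, upright, without dropping it, and let go. Leave the drill driver, the screw bin and the tape roll where they are.

Things in the scene. Friction and masses are not known exactly. Their poses are not given: they have to be found in the camera images.
- knob_blue: loose upright grinder knob, blue, 60 mm tall, about 140 g, round about z (yaw means nothing). From the bottom: steel foot 40 mm diameter, 8 mm high; neck 22 mm diameter up to 12 mm; blue plastic grip 30 mm diameter from 12 to 46 mm; brass stem 8 mm diameter up to 60 mm. Origin: centre of the underside, z up. Starts standing on the blue pad.
- knob_yellow: loose upright grinder knob, yellow, 60 mm tall, about 140 g, round about z (yaw means nothing). From the bottom: steel foot 40 mm diameter, 8 mm high; neck 22 mm diameter up to 12 mm; yellow plastic grip 30 mm diameter from 12 to 46 mm; brass stem 8 mm diameter up to 60 mm. Origin: centre of the underside, z up. Starts standing on the yellow pad.
- knob_green: loose upright grinder knob, green, 60 mm tall, about 140 g, round about z (yaw means nothing). From the bottom: steel foot 40 mm diameter, 8 mm high; neck 22 mm diameter up to 12 mm; green plastic grip 30 mm diameter from 12 to 46 mm; brass stem 8 mm diameter up to 60 mm. Origin: centre of the underside, z up. Starts standing on the green pad.
- knob_white: loose upright grinder knob, white, 60 mm tall, about 140 g, round about z (yaw means nothing). From the bottom: steel foot 40 mm diameter, 8 mm high; neck 22 mm diameter up to 12 mm; white plastic grip 30 mm diameter from 12 to 46 mm; brass stem 8 mm diameter up to 60 mm. Origin: centre of the underside, z up. Starts standing on the white pad.
- pad_blue: fixed flat blue pad on the feed rack, 68 mm along x, 62 mm along y, 4 mm thick, under the blue knob at the start; marks that knob's place in the starting row and never moves. Origin: centre of its underside, which lies 8 mm above the table; its top is 12 mm above the table. Axes parallel to the feed rack's.
- pad_yellow: fixed flat yellow pad on the feed rack, 68 mm along x, 62 mm along y, 4 mm thick, under the yellow knob at the start; marks that knob's place in the starting row and never moves. Origin: centre of its underside, which lies 8 mm above the table; its top is 12 mm above the table. Axes parallel to the feed rack's.
- pad_green: fixed flat green pad on the feed rack, 68 mm along x, 62 mm along y, 4 mm thick, under the green knob at the start; marks that knob's place in the starting row and never moves. Origin: centre of its underside, which lies 8 mm above the table; its top is 12 mm above the table. Axes parallel to the feed rack's.
- pad_white: fixed flat white pad on the feed rack, 68 mm along x, 62 mm along y, 4 mm thick, under the white knob at the start; marks that knob's place in the starting row and never moves. Origin: centre of its underside, which lies 8 mm above the table; its top is 12 mm above the table. Axes parallel to the feed rack's.
- feed_rack: fixed aluminium rail flat on the table, 76 mm (x) by 286 mm (y), 8 mm thick, with the four coloured pads in a row along its y axis, centred at y = +105, +35, -35 and -105 mm. A red end plate 10 mm thick, 30 mm high stands at its +y end, a low black strip at its -y end. Origin: centre of its underside, z up.
- kit_rack: fixed dark tray with grey rims on the table, 76 mm (x) by 286 mm (y), empty at the start. Four open pockets in a row along its y axis, centred at x = 0, y = +105, +35, -35, -105 mm, each 64 x 64 mm inside; floor 6 mm, tops of rims and dividers (6 mm wide) 18 mm above the table. A red end plate 10 mm thick, 30 mm high stands at its +y end. Origin: centre of its underside, z up.
- driver: bystander: green and black cordless drill driver lying on its side, about 195 mm long and 175 mm across, 56 mm high, loose. Origin: under the middle of its barrel; barrel along its x axis, handle towards its +y.
- screw_bin: bystander: small open green bin of screws, 100 x 140 x 60 mm, loose. Origin: centre of the underside.
- tape_roll: bystander: cardboard-coloured roll of tape lying flat, 72 mm diameter, 24 mm high, loose. Origin: centre of the underside.
There are look-alikes about, which are no part of the job. Several things have the shape of the knob_yellow; the one meant has the colours described above. What is shaped like the knob_green but orange is not meant.

How it is judged (in metres and radians):
At the end, for the whole second after the job is handed in: Each knob stands in the kit rack pocket mirroring its start (its colour's pad): nearest the red end becomes farthest, second becomes third. Within 14 mm of the pocket centre along each rack axis, foot on the floor (4 mm), upright within 0.1 rad, at rest (0.02 m/s, 0.2 rad/s) (((y of pad_blue in the frame of feed_rack between 0.085 and 0.125 m and y of knob_blue in the frame of kit_rack between -0.119 and -0.091 m) or (y of pad_blue in the frame of feed_rack between 0.015 and 0.055 m and y of knob_blue in the frame of kit_rack between -0.049 and -0.021 m) or (y of pad_blue in the frame of feed_rack between -0.055 and -0.015 m and y of knob_blue in the frame of kit_rack between 0.021 and 0.049 m) or (y of pad_blue in the frame of feed_rack between -0.125 and -0.085 m and y of knob_blue in the frame of kit_rack between 0.091 and 0.119 m)) and x of knob_blue in the frame of kit_rack between -0.014 and 0.014 m and z of knob_blue in the frame of kit_rack between 0.002 and 0.01 m and angle between each of knob_blue, knob_yellow, knob_green, knob_white's own z axis and vertical below 0.1 rad and linear speed of each of knob_blue, knob_yellow, knob_green, knob_white below 0.02 m/s and angular speed of each of knob_blue, knob_yellow, knob_green, knob_white below 0.2 rad/s and ((y of pad_yellow in the frame of feed_rack between 0.085 and 0.125 m and y of knob_yellow in the frame of kit_rack between -0.119 and -0.091 m) or (y of pad_yellow in the frame of feed_rack between 0.015 and 0.055 m and y of knob_yellow in the frame of kit_rack between -0.049 and -0.021 m) or (y of pad_yellow in the frame of feed_rack between -0.055 and -0.015 m and y of knob_yellow in the frame of kit_rack between 0.021 and 0.049 m) or (y of pad_yellow in the frame of feed_rack between -0.125 and -0.085 m and y of knob_yellow in the frame of kit_rack between 0.091 and 0.119 m)) and x of knob_yellow in the frame of kit_rack between -0.014 and 0.014 m and z of knob_yellow in the frame of kit_rack between 0.002 and 0.01 m and ((y of pad_green in the frame of feed_rack between 0.085 and 0.125 m and y of knob_green in the frame of kit_rack between -0.119 and -0.091 m) or (y of pad_green in the frame of feed_rack between 0.015 and 0.055 m and y of knob_green in the frame of kit_rack between -0.049 and -0.021 m) or (y of pad_green in the frame of feed_rack between -0.055 and -0.015 m and y of knob_green in the frame of kit_rack between 0.021 and 0.049 m) or (y of pad_green in the frame of feed_rack between -0.125 and -0.085 m and y of knob_green in the frame of kit_rack between 0.091 and 0.119 m)) and x of knob_green in the frame of kit_rack between -0.014 and 0.014 m and z of knob_green in the frame of kit_rack between 0.002 and 0.01 m and ((y of pad_white in the frame of feed_rack between 0.085 and 0.125 m and y of knob_white in the frame of kit_rack between -0.119 and -0.091 m) or (y of pad_white in the frame of feed_rack between 0.015 and 0.055 m and y of knob_white in the frame of kit_rack between -0.049 and -0.021 m) or (y of pad_white in the frame of feed_rack between -0.055 and -0.015 m and y of knob_white in the frame of kit_rack between 0.021 and 0.049 m) or (y of pad_white in the frame of feed_rack between -0.125 and -0.085 m and y of knob_white in the frame of kit_rack between 0.091 and 0.119 m)) and x of knob_white in the frame of kit_rack between -0.014 and 0.014 m and z of knob_white in the frame of kit_rack between 0.002 and 0.01 m); the robot touches nothing.
It fails at once if a bystander (drill driver, screw bin or tape roll) is pushed out of place, more than 20 mm (distance of any of driver, screw_bin, tape_roll from where it was at the start of the episode above 0.02 m).
It fails at once if a knob is dropped or thrown (falls free faster than 0.7 m/s, a drop of about 25 mm) ((linear speed of knob_blue above 0.7 m/s and contact force between knob_blue and anything else below 0.01 N) or (linear speed of knob_yellow above 0.7 m/s and contact force between knob_yellow and anything else below 0.01 N) or (linear speed of knob_green above 0.7 m/s and contact force between knob_green and anything else below 0.01 N) or (linear speed of knob_white above 0.7 m/s and contact force between knob_white and anything else below 0.01 N)).
It also fails if it takes over 99 s, if anything falls off the work surface, if the arm or the gripper's body presses on something with over 40 N, if the wrist force passes 120 N, or if a joint passes its speed limit or range.

## Working session

There is one attempt and no reset: what is moved stays moved. The work goes in short steps, Python scripts to look and compute and a tool call to move; the robot and the scene stay as the last step left them, time stands still between calls to the robot, and variables do not carry over. Pictures are saved under pics/ and viewed, at most 14 in all, crops included, and the job is handed in when it is done.

Besides the shell and the picture viewer there is one more tool, called after "Emit:" by a JSON object that holds its "api" and its "payload", one argument or row to a line. move_arm: Moves the arm, as the interface text tells. Its arguments: {"type":"object","properties":{"steps":{"type":"array"}},"required":["steps"]}

```bash
mkdir -p pics; ls; python3 - <<'E'
from workcell import ctrl,cams
import cv2,numpy as np
for n in("scene","side"):
    d=cams.get_image(n);cv2.imwrite(f"pics/{n}0.png",d["image"][:,:,::-1]);print(n,d["camera_matrix"],d["xyz"],d["rotation"])
o=ctrl.get_obs();print(o)
d=cams.get_image("wrist");cv2.imwrite("pics/wrist0.png",d["image"][:,:,::-1]);print(d["camera_matrix"],d["mount"])
print(ctrl.grip_depth)
E
```

```text
pics
scene [[421.91457793   0.         257.83665117]
 [  0.         421.91457793 191.49392346]
 [  0.           0.           1.        ]] [1072.75025577  835.84655695  704.72446794] [-0.67409063 -2.50240603  1.25926745]
side [[421.46381771   0.         254.10278461]
 [  0.         421.46381771 188.51259327]
 [  0.           0.           1.        ]] [270.909568   839.20673043 871.19124678] [-0.5692981   2.70235329 -1.13464736]
{'t': 0.1, 'qpos': array([-1.90206280e-02,  4.23792450e-01,  1.63055547e+00,  5.95833351e-06,
        1.08857731e+00, -1.89948006e-02]), 'qvel': array([-0.0003298 , -0.00143747, -0.00255412, -0.0022533 ,  0.0006048 ,
       -0.00032668]), 'joint_torque': array([ 6.49496542e-04, -5.45618248e+01, -2.74323839e+01,  6.46709581e-02,
        1.88581715e-02,  1.54216096e-06]), 'ee_pos': array([6.24533035e+02, 2.33445160e-02, 2.21984748e+02]), 'orientation': array([-2.22079156e+00, -2.22072806e+00,  1.44530475e-03]), 'ft_force': array([-0.63068833,  0.22980119,  0.69437279]), 'moment': array([-0.0226066 ,  0.04001086,  0.00106354]), 'grasp_force': 0.0, 'width': 88.05823661870232}
[[297.31863964   0.         256.23773172]
 [  0.         297.31863964 190.30489329]
 [  0.           0.           1.        ]] [[ 1.81094738e-04 -9.65337925e-01 -2.61003175e-01  7.09629319e+01]
 [ 9.99999481e-01  4.36470969e-04 -9.20476678e-04 -2.89735101e-01]
 [ 1.00249136e-03 -2.61002873e-01  9.65337503e-01 -1.61635672e+02]
 [ 0.00000000e+00  0.00000000e+00  0.00000000e+00  1.00000000e+00]]
18.700000000000003
```

View pics/scene0.png

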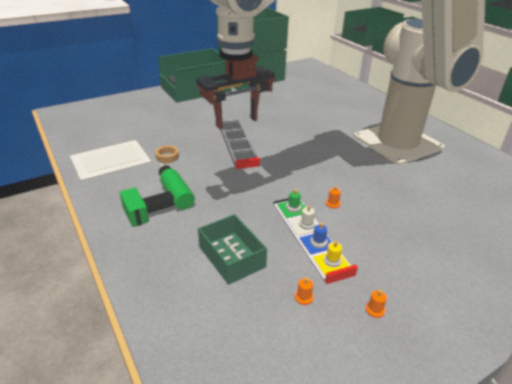

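View pics/side0.png

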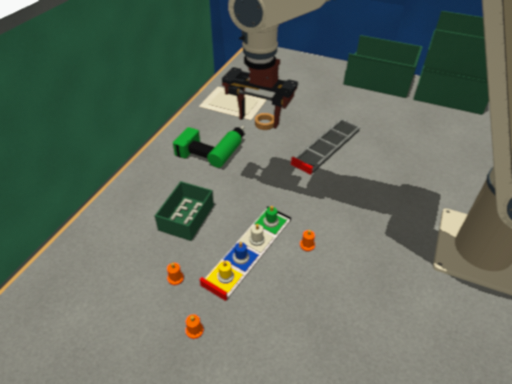

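View pics/wrist0.png

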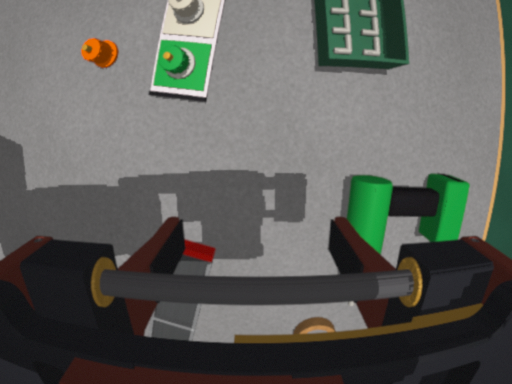

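The feed rack, from the red end (scene 340,272), reads yellow (334,254), blue (320,237), white (308,217), green (294,200). The kit rack is at (240,145), with its red end at (247,162). The orange look-alikes at (334,197), (305,291) and (377,302) are not meant. Next I fit silhouettes in both cameras.

```bash
cat > h.py <<'E'
from workcell import ctrl,cams
import cv2,numpy as np
from scipy.optimize import minimize
from scipy.spatial.transform import Rotation as R
def cam(n):
    d=cams.get_image(n); return d
def proj(d,P):
    r=R.from_rotvec(d["rotation"]).as_matrix() if np.size(d["rotation"])==3 else np.array(d["rotation"])
    p=(P-d["xyz"])@r; q=p@d["camera_matrix"].T; return q[:,:2]/q[:,2:]
def ring(r,z): 
    a=np.linspace(0,2*np.pi,24,endpoint=False); return np.c_[r*np.cos(a),r*np.sin(a),0*a+z]
def box(x,y,z0,z1,x0=0,y0=0): return np.array([[x0+i*x/2,y0+j*y/2,z] for i in(-1,1) for j in(-1,1) for z in(z0,z1)])
KN=[np.r_[ring(20,0),ring(20,8)],np.r_[ring(11,8),ring(11,12)],np.r_[ring(15,12),ring(15,46)],np.r_[ring(4,46),ring(4,60)]]
KIT=[box(76,286,0,18),box(76,10,0,30,0,138)]
FEED=[box(76,286,0,8),box(76,10,0,30,0,138)]
def T(P,x,y,yaw,z): return P@R.from_euler('z',yaw).as_matrix().T+[x,y,z]
def sil(d,parts,x,y,yaw,z,S=8):
    m=np.zeros((384,512),np.uint8)
    for P in parts:
        h=cv2.convexHull(np.float32(proj(d,T(P,x,y,yaw,z)))); cv2.fillConvexPoly(m,np.int32(np.round(h*16)),255,cv2.LINE_AA,4)
    return m/255.
def fit(views,parts,x0,z,yaw=True):
    "views: list of (d,mask)"
    ms=[cv2.GaussianBlur(m.astype(float),(0,0),1) for d,m in views]
    def c(v):
        return sum(np.sum((cv2.GaussianBlur(sil(d,parts,v[0],v[1],v[2]/100 if yaw else 0,z),(0,0),1)-m)**2)/m.sum() for (d,_),m in zip(views,ms))
    n=3 if yaw else 2
    r=minimize(c,x0[:n],method='Nelder-Mead',options=dict(initial_simplex=np.r_[[x0[:n]],np.array(x0[:n])+np.eye(n)*12]))
    return r.x,r.fun
def back(d,uv,z):
    r=R.from_rotvec(d["rotation"]).as_matrix() if np.size(d["rotation"])==3 else np.array(d["rotation"])
    v=r@np.linalg.inv(d["camera_matrix"])@[*uv,1]; return (d["xyz"]+v*(z-d["xyz"][2])/v[2])
E
python3 - <<'E'
from h import *
D={n:cam(n) for n in("scene","side")}
for t in("knob_yellow","knob_blue","knob_white","knob_green","kit_rack","feed_rack","driver","screw_bin","tape_roll"):
    for n in D:
        for k in cams.cut_out(n,t)[:6]:
            if k["p"]<.3: continue
            x=back(D[n],k["rect"][:2],30 if "knob" in t else 8)
            print(t,n,round(k["p"],2),np.round(k["rect"]),k["pixels"].sum(),np.round(x[:2]))
E
```

```text
knob_yellow scene 0.87 [375. 303.  19.  23.] 439 [576. 491.]
knob_yellow scene 0.73 [305. 291.  19.  30.] 434 [681. 397.]
knob_yellow scene 0.7 [332. 253.  20.  26.] 361 [563. 337.]
knob_yellow side 0.74 [226. 272.  16.  25.] 310 [560. 340.]
knob_yellow side 0.71 [177. 273.  15.  17.] 285 [665. 389.]
knob_yellow side 0.6 [194. 328.  22.  25.] 364 [560. 493.]
knob_blue scene 0.7 [321. 237.  16.  24.] 334 [552. 283.]
knob_blue scene 0.4 [291. 211.  30.  18.] 202 [558. 166.]
knob_blue side 0.64 [223. 280.  34.  28.] 316 [556. 361.]
knob_blue side 0.63 [269. 224.  31.  21.] 208 [524. 159.]
knob_blue side 0.51 [241. 257.  16.  19.] 280 [546. 286.]
knob_white scene 0.53 [307. 219.  15.  18.] 249 [540. 212.]
knob_white side 0.74 [258. 234.  17.  18.] 261 [536. 202.]
knob_white side 0.63 [270. 222.  29.  21.] 207 [524. 153.]
knob_green scene 0.77 [334. 198.  17.  23.] 259 [424. 177.]
knob_green scene 0.51 [295. 201.  14.  20.] 266 [525. 135.]
knob_green side 0.69 [270. 216.  14.  22.] 235 [530. 133.]
knob_green side 0.54 [308. 241.  19.  23.] 254 [412. 171.]
kit_rack scene 0.63 [240. 145.  36.  51.] 1229 [ 493. -222.]
kit_rack side 0.63 [324. 146.  68.  52.] 1555 [ 494. -240.]
feed_rack scene 0.64 [315. 243.  84.  81.] 509 [559. 272.]
feed_rack side 0.7 [245. 257.  90.  89.] 831 [544. 266.]
driver scene 0.86 [157. 198.  74.  63.] 2069 [827. -82.]
driver side 0.66 [208. 148.  72.  44.] 1517 [835. -78.]
screw_bin scene 0.6 [233. 250.  70.  68.] 3088 [741. 198.]
screw_bin side 0.67 [184. 212.  59.  56.] 2310 [761. 196.]
screw_bin side 0.4 [271. 224.  30.  25.] 243 [525. 138.]
tape_roll scene 0.89 [167. 156.  27.  19.] 312 [ 723. -275.]
tape_roll side 0.58 [262. 122.  20.  23.] 269 [ 730. -281.]
```

```bash
python3 - <<'E'
from h import *
D={n:cam(n) for n in("scene","side")}
px={"knob_yellow":((332,253),(226,272)),"knob_blue":((321,237),(241,257)),"knob_white":((307,219),(258,234)),"knob_green":((295,201),(270,216)),"kit_rack":((240,145),(324,146))}
X={}
for t,p in px.items():
    V=[]
    for n,q in zip(D,p):
        k=min(cams.cut_out(n,t),key=lambda k:np.hypot(*(np.array(k["rect"][:2])-q))); V.append((D[n],k["pixels"]))
    if t=="kit_rack":
        for vv in (V,V[:1],V[1:]): print(t,fit(vv,KIT,[493,-230,-25],0))
    else:
        for vv in (V,V[:1],V[1:]):
            s=back(vv[0][0],p[0] if vv[0][0] is D["scene"] else p[1],40)
            r=fit(vv,KN,[s[0],s[1]],12,False); print(t,r)
            if vv is V: X[t]=r[0]
P=np.array(list(X.values()));print(np.diff(P,axis=0),np.linalg.norm(np.diff(P,axis=0),axis=1)); d=P[0]-P[3]; print(np.arctan2(-d[0],d[1]))
cv2.imwrite("pics/crop.png",np.hstack([cv2.resize(D["scene"]["image"][185:285,265:365,::-1],(400,400)),cv2.resize(D["side"]["image"][110:180,285:365,::-1],(400,400))]))
E
```

```text
knob_yellow (array([561.4642435 , 340.76012987]), np.float64(0.08813126387942133))
knob_yellow (array([564.36305108, 343.34311469]), np.float64(0.028243344234459625))
knob_yellow (array([561.22832039, 340.20129669]), np.float64(0.03235717131362435))
knob_blue (array([551.43170079, 275.27901161]), np.float64(0.06460328488213232))
knob_blue (array([552.56435721, 276.33980403]), np.float64(0.024563236001227742))
knob_blue (array([551.14699264, 274.44146633]), np.float64(0.03502134457443352))
knob_white (array([537.34182086, 207.33962299]), np.float64(0.2186992547865896))
knob_white (array([540.2509472 , 210.76399149]), np.float64(0.07746090333781415))
knob_white (array([536.20965668, 205.78626926]), np.float64(0.09670510080852693))
knob_green (array([528.4736793 , 135.38585632]), np.float64(0.3282627099368461))
knob_green (array([531.39175717, 139.05719646]), np.float64(0.19753659420502545))
knob_green (array([528.21459493, 132.65393183]), np.float64(0.08748547424666843))
kit_rack (array([ 487.6293788 , -249.08905155,  -28.56799203]), np.float64(0.04796951491062448))
kit_rack (array([ 489.89997709, -245.92864895,  -29.50331841]), np.float64(0.02306987349613401))
kit_rack (array([ 486.26718556, -251.65744799,  -27.74761288]), np.float64(0.014159325003919568))
[[-10.03254271 -65.48111825]
 [-14.08987994 -67.93938862]
 [ -8.86814156 -71.95376667]] [66.24521689 69.38505057 72.49819634]
-0.15927562156643454
```

View pics/crop.png

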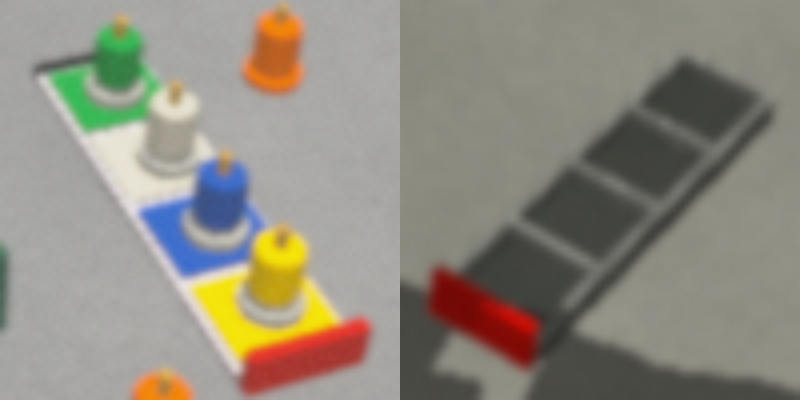

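Yellow, blue, white and green stand on their own coloured pads in row, and the orange ones sit apart. One tool yaw of 12.5° serves both racks, since the yaws are about -9° and -16°. First move is to hover over yellow.

Emit:
{"api": "move_arm", "payload": {
  "steps": [
    [[0,0,0],1,0],
    [[0,0,0],1,0],
    [[0,0,0],0.5,0],
    [[0.99,-0.41,0.25],0,0],
    [[0.99,-0.41,0.25],0,0],
    [[0.99,-0.41,0.25],0,0],
    [[0.99,-0.41,0.25],0,0],
    [[0.99,-0.41,0.25],0,0],
    [[0.99,-0.41,0.25],0,0],
    [[0.99,-0.41,0.25],0,0],
    [[0.99,-0.41,0.25],0,0],
    [[0.99,-0.41,0.25],0,0],
    [[0.99,-0.41,0.25],0,0],
    [[0.99,-0.41,0.25],0,0],
    [[0.99,-0.41,0.25],0,0],
    [[0.99,-0.41,0.25],0,0],
    [[0,0,0],0,0],
    [[0,0,0],0,0]
  ]
}}

```text
t: 3.25
ee_pos: [563.9, 344.0, 140.9]
orientation: [2.448, 1.969, -0.001]
ft_force: [-0.2, -0.7, -0.7]
width: 87.8
grasp_force: 0.0
```

```bash
cat >> h.py <<'E'
def wcam():
    o=ctrl.get_obs(); d=cams.get_image("wrist")
    M=np.eye(4); M[:3,:3]=R.from_rotvec(o["orientation"]).as_matrix(); M[:3,3]=o["ee_pos"]
    d["W"]=M@np.array(d["mount"]); return d
_p=proj
def proj(d,P):
    if "W" not in d: return _p(d,P)
    p=(P-d["W"][:3,3])@d["W"][:3,:3]; K=d["camera_matrix"]
    s=np.hypot(p[:,0],p[:,1]); th=np.arctan2(s,p[:,2]); k=th/np.maximum(s,1e-9)
    return np.c_[K[0,0]*p[:,0]*k+K[0,2],K[1,1]*p[:,1]*k+K[1,2]]
def to(x,y,z):
    o=ctrl.get_obs(); v=R.from_rotvec(o["orientation"]).as_matrix().T@(np.array([x,y,z])-o["ee_pos"])/25; return np.round(v,2)
E
cat > w.py <<'E'
from h import *
import sys
d=wcam(); im=d["image"][:,:,::-1].copy()
E0={"yellow":(562,342.5),"blue":(551.5,275),"white":(539,207),"green":(529,136)}
for c,p in E0.items():
    for P in KN:
        cv2.polylines(im,[np.int32(cv2.convexHull(np.float32(proj(d,T(P,*p,0,12)))))],True,(255,0,255),1)
    q=proj(d,np.array([[*p,42.]]))[0]
    for k in cams.cut_out("wrist","knob_"+c):
        if k["p"]>.3:
            if np.hypot(*(k["rect"][:2]-q))<25: print(c,k["p"],fit([(d,k["pixels"])],KN,list(p),12,False))
cv2.imwrite("pics/"+sys.argv[1],cv2.resize(im,(768,576)))
E
python3 w.py w1.png
```

```text
yellow 0.74 (array([562.15199573, 341.4556805 ]), np.float64(0.02013799412831598))
blue 0.83 (array([551.91594854, 276.25624771]), np.float64(0.07437706934151726))
white 0.79 (array([532.49185887, 184.21244606]), np.float64(0.7386309042208963))
green 0.64 (array([544.75,  -5.  ]), np.float64(0.141570620435551))
```

View pics/w1.png

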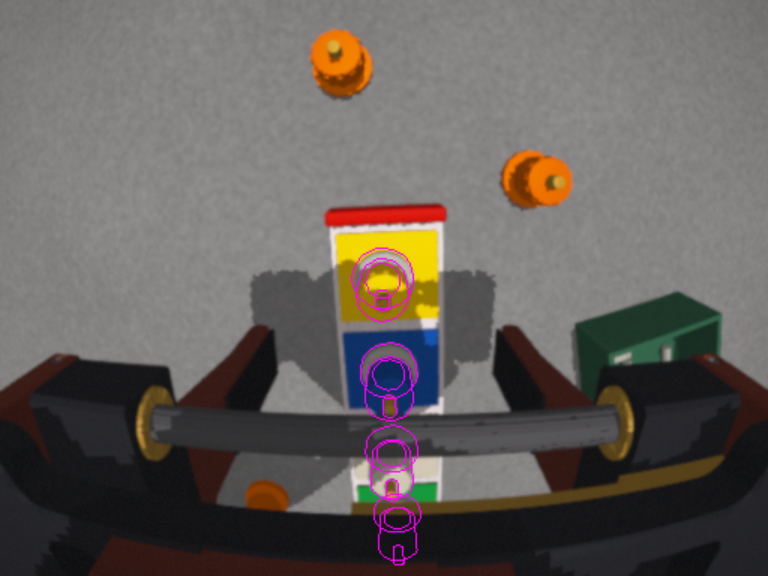

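The overlay matches: the yellow knob is at (383,280) in the picture and blue at (389,380), within 1–2 mm of my estimates. Pick yellow.

Emit:
{"api": "move_arm", "payload": {
  "steps": [
    [[-0.09,-0.06,0.9],0,0],
    [[0,0,0.9],0,0],
    [[0,0,0.9],0,0],
    [[0,0,0.9],0,0],
    [[0,0,0.6],0,0],
    [[0,0,0.3],0,0],
    [[0,0,0],0,0],
    [[0,0,0],0,1],
    [[0,0,0],0,1],
    [[0,0,0],0,1],
    [[0,0,0],0,1],
    [[0,0,0],0,1],
    [[0,0,0],0,1],
    [[0,0,0],0,1],
    [[0,0,0],0,1],
    [[0,0,0],0,1],
    [[0,0,0],0,1]
  ]
}}

```text
t: 4.92
ee_pos: [562.6, 341.1, 28.9]
orientation: [-2.45, -1.966, 0.0]
ft_force: [-0.4, -0.3, 0.5]
width: 29.4
grasp_force: 30.0
```

Emit:
{"api": "move_arm", "payload": {
  "steps": [
    [[0,0,-0.5],0,1],
    [[0,0,-0.9],0,1],
    [[0,0,-0.9],0,1],
    [[0,0,-0.9],0,1],
    [[0,0,-0.8],0,1],
    [[-0.5,0,0],0,1],
    [[-1,0.1,0],0,1],
    [[-1,0.1,0],0,1],
    [[-1,0.1,0],0,1],
    [[-1,0.1,0],0,1],
    [[-1,0.1,0],0,1],
    [[-1,0.1,0],0,1],
    [[-1,0.1,0],0,1],
    [[-1,0.1,0],0,1],
    [[-1,0.1,0],0,1],
    [[-1,0.1,0],0,1]
  ]
}}

```text
t: 6.25
ee_pos: [528.6, 77.5, 128.2]
orientation: [-2.45, -1.966, 0.002]
ft_force: [0.0, -0.5, -0.7]
width: 29.3
grasp_force: 30.0
```

Emit:
{"api": "move_arm", "payload": {
  "steps": [
    [[-1,0.1,0],0,1],
    [[-1,0.1,0],0,1],
    [[-1,0.1,0],0,1],
    [[-1,0.1,0],0,1],
    [[-1,0.1,0],0,1],
    [[-1,0.1,0],0,1],
    [[-1,0.1,0],0,1],
    [[-1,0.1,0],0,1],
    [[-1,0.1,0],0,1],
    [[-1,0,0],0,1],
    [[-1,0,0],0,1],
    [[-1,0,0],0,1],
    [[-1,0,0],0,1],
    [[-1,0,0],0,1],
    [[-1,0,0],0,1],
    [[-1,0,0],0,1],
    [[-1,0,0],0,1],
    [[-0.5,0,0],0,1],
    [[0,0,0],0,1]
  ]
}}

```text
t: 7.83
ee_pos: [456.1, -354.6, 128.4]
orientation: [-2.453, -1.963, 0.001]
ft_force: [-0.4, 0.7, -0.5]
width: 29.6
grasp_force: 30.0
```

```bash
cat > k.py <<'E'
from h import *
import sys
d=wcam(); im=d["image"][:,:,::-1].copy(); print(ctrl.get_obs()["ee_pos"],ctrl.get_obs()["width"])
for k in cams.cut_out("wrist","kit_rack")[:2]: print(k["p"],k["rect"],k["pixels"].sum())
x,y,a=487.6,-249,-.286
Z=np.array([[38,143,18],[-38,143,18],[-38,-143,18],[38,-143,18]],float)
L=[Z,box(76,10,0,30,0,138)]+[box(64,64,18,18,0,c)[[0,2,6,4]] for c in(105,35,-35,-105)]
for P in L: cv2.polylines(im,[np.int32(proj(d,T(P,x,y,a,0)))],True,(255,0,255),1)
cv2.imwrite("pics/"+sys.argv[1],cv2.resize(im,(768,576)))
E
python3 k.py k1.png
```

```text
[ 456.33015711 -353.00505944  128.36045937] 29.406480520976196
0.96 [264.7, 110.8, 94.0, 217.5] 17093
```

View pics/k1.png

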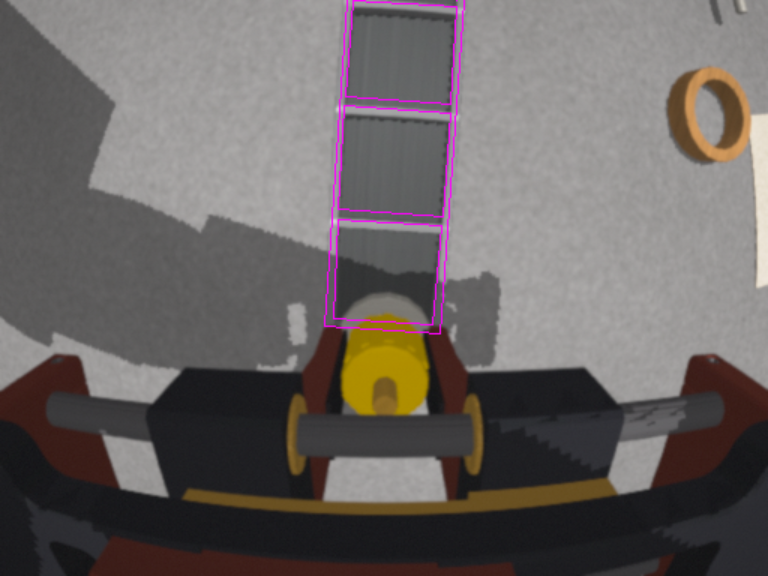

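The kit outline matches the pockets to within about 3 mm (dividers at rows 112 and 225), and yellow hangs upright at (385,370). Lower it.

Emit:
{"api": "move_arm", "payload": {
  "steps": [
    [[0.07,0.05,0.8],0,1],
    [[0,0,0.9],0,1],
    [[0,0,0.9],0,1],
    [[0,0,0.8],0,1],
    [[0,0,0.4],0,1],
    [[0,0,0.2],0,1],
    [[0,0,0.1],0,1],
    [[0,0,0.1],0,1],
    [[0,0,0],0,1],
    [[0,0,0],0,1]
  ]
}}

```text
t: 8.77
ee_pos: [459.6, -351.4, 24.8]
orientation: [2.449, 1.966, 0.001]
ft_force: [-0.1, 0.2, -0.4]
width: 29.6
grasp_force: 30.0
```

Emit:
{"api": "move_arm", "payload": {
  "steps": [
    [[0,0,0.05],0,1],
    [[0,0,0],0,1],
    [[0,0,0],0,1]
  ]
}}

```text
t: 9.02
ee_pos: [459.2, -351.3, 23.1]
orientation: [2.45, 1.966, 0.0]
ft_force: [-0.1, 1.3, -0.9]
width: 29.9
grasp_force: 30.0
```

Emit:
{"api": "move_arm", "payload": {
  "steps": [
    [[0,0,0.03],0,1],
    [[0,0,0],0,1],
    [[0,0,0],0,1]
  ]
}}

```text
t: 9.27
ee_pos: [459.2, -351.3, 22.9]
orientation: [2.45, 1.966, 0.0]
ft_force: [-2.5, 1.1, 7.3]
width: 29.5
grasp_force: 30.0
```

Floor contact felt. Release, lift and head for blue.

Emit:
{"api": "move_arm", "payload": {
  "steps": [
    [[0,0,0],0,0.2],
    [[0,0,0],0,0.2],
    [[0,0,0],0,0.2],
    [[0,0,0],0,0.2],
    [[0,0,0],0,0.2],
    [[0,0,-0.5],0,0.2],
    [[0,0,-1],0,0],
    [[0,0,-1],0,0],
    [[0,0,-1],0,0],
    [[0,0,-0.5],0,0],
    [[0.5,0,0],0,0],
    [[1,-0.1,0],0,0],
    [[1,-0.1,0],0,0],
    [[1,-0.1,0],0,0],
    [[1,-0.1,0],0,0],
    [[1,-0.1,0],0,0],
    [[1,-0.1,0],0,0],
    [[1,-0.1,0],0,0],
    [[1,-0.1,0],0,0]
  ]
}}

```text
t: 10.85
ee_pos: [484.4, -137.1, 120.8]
orientation: [-2.448, -1.965, 0.002]
ft_force: [-0.0, 1.1, 0.9]
width: 87.7
grasp_force: 0.0
```

Emit:
{"api": "move_arm", "payload": {
  "steps": [
    [[1,-0.1,0],0,0],
    [[1,-0.1,0],0,0],
    [[1,-0.1,0],0,0],
    [[1,-0.1,0],0,0],
    [[1,-0.1,0],0,0],
    [[1,-0.1,0],0,0],
    [[1,-0.1,0],0,0],
    [[1,-0.1,0],0,0],
    [[1,-0.1,0],0,0],
    [[1,-0.1,0],0,0],
    [[1,0,0],0,0],
    [[1,0,0],0,0],
    [[1,0,0],0,0],
    [[1,0,0],0,0],
    [[1,0,0],0,0],
    [[1,0,0],0,0],
    [[0.8,0,0],0,0],
    [[0,0,0],0,0],
    [[0,0,0],0,0]
  ]
}}

```text
t: 12.43
ee_pos: [550.6, 276.9, 120.5]
orientation: [-2.448, -1.969, 0.003]
ft_force: [-0.3, 0.1, 0.7]
width: 87.8
grasp_force: 0.0
```

```bash
python3 w.py w2.png; python3 -c "
from h import *
print(ctrl.get_obs()['ee_pos'],to(551.8,275.8,28.5))"
```

```text
blue 0.68 (array([551.85474269, 276.41007788]), np.float64(0.03876617576895357))
white 0.91 (array([538.02617591, 211.22553211]), np.float64(0.38043640875903395))
[551.52830743 275.05926013 121.65900769] [0.03 0.01 3.73]
```

Emit:
{"api": "move_arm", "payload": {
  "steps": [
    [[0.02,0,0.9],0,0],
    [[0,0,0.9],0,0],
    [[0,0,0.9],0,0],
    [[0,0,0.7],0,0],
    [[0,0,0.3],0,0],
    [[0,0,0.05],0,0],
    [[0,0,0],0,1],
    [[0,0,0],0,1],
    [[0,0,0],0,1],
    [[0,0,0],0,1],
    [[0,0,0],0,1],
    [[0,0,0],0,1],
    [[0,0,0],0,1],
    [[0,0,0],0,1],
    [[0,0,0],0,1],
    [[0,0,0],0,1]
  ]
}}

```text
t: 14.02
ee_pos: [552.1, 276.6, 28.2]
orientation: [2.45, 1.966, 0.0]
ft_force: [0.3, 1.1, -0.0]
width: 29.4
grasp_force: 30.0
```

```bash
python3 -c "
from h import *
o=ctrl.get_obs();print(o['ee_pos'],o['width'],o['grasp_force'],to(477.6,-284.6,128))"
```

```text
[552.1292775  276.62581804  28.2118319 ] 29.420959515843325 30.0003719329834 [-22.56   1.95  -3.99]
```

Emit:
{"api": "move_arm", "payload": {
  "steps": [
    [[0,0,-0.5],0,1],
    [[0,0,-0.9],0,1],
    [[0,0,-0.9],0,1],
    [[0,0,-0.9],0,1],
    [[0,0,-0.8],0,1],
    [[-0.5,0,0],0,1],
    [[-1,0.1,0],0,1],
    [[-1,0.1,0],0,1],
    [[-1,0.1,0],0,1],
    [[-1,0.1,0],0,1],
    [[-1,0.1,0],0,1],
    [[-1,0.1,0],0,1],
    [[-1,0.1,0],0,1],
    [[-1,0.1,0],0,1],
    [[-1,0.1,0],0,1],
    [[-1,0.1,0],0,1]
  ]
}}

```text
t: 15.35
ee_pos: [518.2, 13.2, 127.6]
orientation: [-2.45, -1.966, 0.002]
ft_force: [0.3, 1.0, -1.6]
width: 29.5
grasp_force: 30.0
```

Emit:
{"api": "move_arm", "payload": {
  "steps": [
    [[-1,0.1,0],0,1],
    [[-1,0.1,0],0,1],
    [[-1,0.1,0],0,1],
    [[-1,0.1,0],0,1],
    [[-1,0.1,0],0,1],
    [[-1,0.1,0],0,1],
    [[-1,0.1,0],0,1],
    [[-1,0.1,0],0,1],
    [[-1,0.1,0],0,1],
    [[-1,0,0],0,1],
    [[-1,0,0],0,1],
    [[-0.5,0,0],0,1],
    [[-0.5,0,0],0,1],
    [[0,0,0],0,1],
    [[0,0,0],0,1]
  ]
}}

```text
t: 16.6
ee_pos: [476.3, -282.6, 127.9]
orientation: [-2.45, -1.965, 0.0]
ft_force: [-0.0, 0.2, -1.5]
width: 29.6
grasp_force: 30.0
```

```bash
python3 k.py k2.png; python3 -c "
from h import *
print(to(477.6,-284.6,22.5))"
```

```text
[ 476.48526973 -282.1219589   127.94509906] 29.337690973723085
0.72 [267.4, 139.6, 95.5, 277.5] 17135
[-0.1   0.06  4.22]
```

View pics/k2.png

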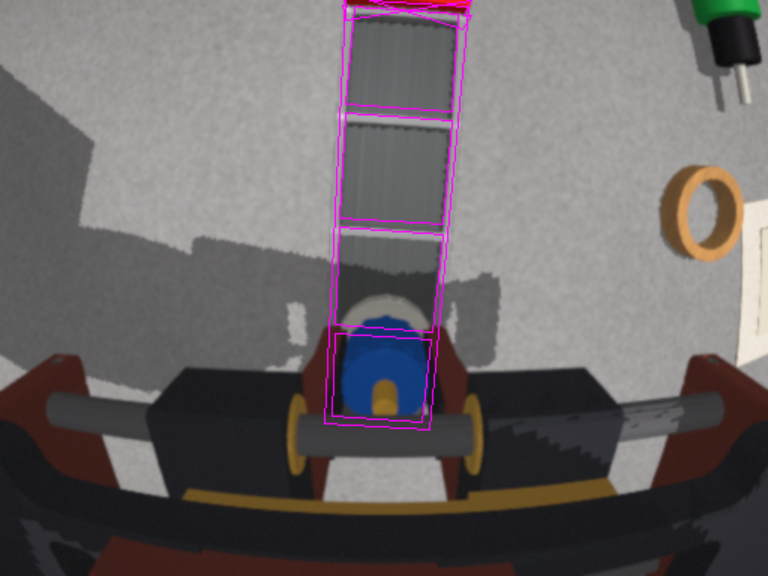

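Blue hangs upright at (385,370), and the outline again fits within about 3 mm. Lower it.

Emit:
{"api": "move_arm", "payload": {
  "steps": [
    [[-0.1,0.06,0.8],0,1],
    [[0,0,0.9],0,1],
    [[0,0,0.9],0,1],
    [[0,0,0.8],0,1],
    [[0,0,0.4],0,1],
    [[0,0,0.2],0,1],
    [[0,0,0.1],0,1],
    [[0,0,0.05],0,1],
    [[0,0,0.03],0,1],
    [[0,0,0],0,1],
    [[0,0,0],0,1]
  ]
}}

```text
t: 17.62
ee_pos: [478.2, -285.9, 24.5]
orientation: [2.449, 1.966, 0.001]
ft_force: [0.4, -0.0, -1.9]
width: 29.3
grasp_force: 30.0
```

Emit:
{"api": "move_arm", "payload": {
  "steps": [
    [[0,0,0.03],0,1],
    [[0,0,0],0,1],
    [[0,0,0],0,1]
  ]
}}

```text
t: 17.87
ee_pos: [477.7, -285.7, 23.1]
orientation: [2.45, 1.966, 0.0]
ft_force: [-0.4, 0.1, -2.2]
width: 29.8
grasp_force: 30.0
```

Emit:
{"api": "move_arm", "payload": {
  "steps": [
    [[0,0,0.03],0,1],
    [[0,0,0],0,1],
    [[0,0,0],0,1]
  ]
}}

```text
t: 18.12
ee_pos: [477.7, -285.7, 22.2]
orientation: [2.45, 1.966, 0.0]
ft_force: [-0.1, 0.2, -0.4]
width: 29.4
grasp_force: 30.0
```

Emit:
{"api": "move_arm", "payload": {
  "steps": [
    [[0,0,0.02],0,1],
    [[0,0,0],0,1],
    [[0,0,0],0,1]
  ]
}}

```text
t: 18.37
ee_pos: [477.8, -285.7, 22.2]
orientation: [2.45, 1.966, 0.0]
ft_force: [-2.5, 0.9, 5.4]
width: 29.3
grasp_force: 30.0
```

Emit:
{"api": "move_arm", "payload": {
  "steps": [
    [[0,0,0],0,0.2],
    [[0,0,0],0,0.2],
    [[0,0,0],0,0.2],
    [[0,0,0],0,0.2],
    [[0,0,0],0,0.2],
    [[0,0,-0.5],0,0.2],
    [[0,0,-1],0,0],
    [[0,0,-1],0,0],
    [[0,0,-1],0,0],
    [[0,0,-0.5],0,0],
    [[0.5,0,0],0,0],
    [[1,-0.1,0],0,0],
    [[1,-0.1,0],0,0],
    [[1,-0.1,0],0,0],
    [[1,-0.1,0],0,0],
    [[1,-0.1,0],0,0],
    [[1,-0.1,0],0,0],
    [[1,-0.1,0],0,0],
    [[1,-0.1,0],0,0]
  ]
}}

```text
t: 19.95
ee_pos: [503.3, -71.7, 121.1]
orientation: [-2.449, -1.966, 0.001]
ft_force: [0.4, -0.1, -0.5]
width: 87.8
grasp_force: 0.0
```

Emit:
{"api": "move_arm", "payload": {
  "steps": [
    [[1,-0.1,0],0,0],
    [[1,-0.1,0],0,0],
    [[1,-0.1,0],0,0],
    [[1,-0.1,0],0,0],
    [[1,-0.1,0],0,0],
    [[1,-0.1,0],0,0],
    [[1,-0.1,0],0,0],
    [[1,-0.1,0],0,0],
    [[1,-0.1,0],0,0],
    [[1,-0.1,0],0,0],
    [[0.8,-0.1,0],0,0],
    [[0.5,0,0],0,0],
    [[0,0,0],0,0],
    [[0,0,0],0,0]
  ]
}}

```text
t: 21.12
ee_pos: [537.7, 208.1, 121.2]
orientation: [-2.449, -1.968, 0.002]
ft_force: [-0.4, -0.0, 0.5]
width: 87.4
grasp_force: 0.0
```

```bash
python3 w.py w3.png; python3 -c "
from h import *
print(ctrl.get_obs()['ee_pos'],to(538.7,207.5,28.5))"
```

```text
white 0.83 (array([538.02595571, 209.10445377]), np.float64(0.024079989398012945))
green 0.81 (array([528.33351111, 138.73867524]), np.float64(0.4505818376929857))
[538.29447412 206.86253373 121.61591536] [0.03 0.01 3.72]
```

View pics/w3.png

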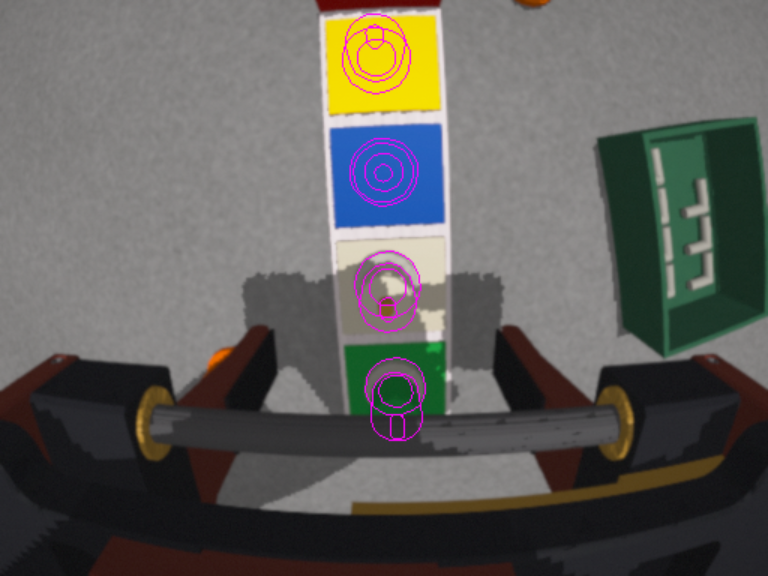

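The yellow and blue pads are empty. White is at (388,290), about (538.3,208.5) in the world, and green is at (397,395).

Emit:
{"api": "move_arm", "payload": {
  "steps": [
    [[0.05,0,0.9],0,0],
    [[0,0,0.9],0,0],
    [[0,0,0.9],0,0],
    [[0,0,0.7],0,0],
    [[0,0,0.3],0,0],
    [[0,0,0.05],0,0],
    [[0,0,0],0,1],
    [[0,0,0],0,1],
    [[0,0,0],0,1],
    [[0,0,0],0,1],
    [[0,0,0],0,1],
    [[0,0,0],0,1],
    [[0,0,0],0,1],
    [[0,0,0],0,1],
    [[0,0,0],0,1],
    [[0,0,0],0,1]
  ]
}}

```text
t: 22.7
ee_pos: [538.7, 209.2, 28.0]
orientation: [-2.45, -1.966, 0.0]
ft_force: [-0.5, 0.3, 0.8]
width: 29.4
grasp_force: 30.0
```

```bash
python3 -c "
from h import *
o=ctrl.get_obs();print(o['ee_pos'],o['width'],o['grasp_force'],to(497.4,-217.4,128))"
```

```text
[538.67226187 209.17141498  27.95149348] 29.405399868805645 30.000174343585968 [-17.02   2.08  -4.  ]
```

Emit:
{"api": "move_arm", "payload": {
  "steps": [
    [[0,0,-0.5],0,1],
    [[0,0,-0.9],0,1],
    [[0,0,-0.9],0,1],
    [[0,0,-0.9],0,1],
    [[0,0,-0.8],0,1],
    [[-0.5,0,0],0,1],
    [[-1,0.1,0],0,1],
    [[-1,0.1,0],0,1],
    [[-1,0.1,0],0,1],
    [[-1,0.1,0],0,1],
    [[-1,0.1,0],0,1],
    [[-1,0.1,0],0,1],
    [[-1,0.1,0],0,1],
    [[-1,0.1,0],0,1],
    [[-1,0.1,0],0,1],
    [[-1,0.1,0],0,1]
  ]
}}

```text
t: 24.03
ee_pos: [504.8, -54.1, 127.3]
orientation: [-2.449, -1.966, 0.002]
ft_force: [0.6, -0.1, -1.6]
width: 29.7
grasp_force: 30.0
```

Emit:
{"api": "move_arm", "payload": {
  "steps": [
    [[-1,0.2,0],0,1],
    [[-1,0.2,0],0,1],
    [[-1,0.2,0],0,1],
    [[-1,0.2,0],0,1],
    [[-1,0.2,0],0,1],
    [[-1,0.1,0],0,1],
    [[-0.5,0,0],0,1],
    [[0,0,0],0,1],
    [[0,0,0],0,1]
  ]
}}

```text
t: 24.78
ee_pos: [496.9, -217.2, 127.4]
orientation: [-2.451, -1.963, 0.001]
ft_force: [-0.3, -0.3, -0.5]
width: 29.4
grasp_force: 30.0
```

```bash
python3 k.py k3.png; python3 -c "
from h import *
print(to(497.4,-217.4,22))"
```

```text
[ 497.17438714 -216.56277454  127.50273141] 29.54277269205144
0.61 [264.2, 198.7, 91.2, 276.3] 12594
[-0.05  0.01  4.22]
```

Emit:
{"api": "move_arm", "payload": {
  "steps": [
    [[-0.04,0.01,0.8],0,1],
    [[0,0,0.9],0,1],
    [[0,0,0.9],0,1],
    [[0,0,0.8],0,1],
    [[0,0,0.4],0,1],
    [[0,0,0.2],0,1],
    [[0,0,0.1],0,1],
    [[0,0,0.05],0,1],
    [[0,0,0.03],0,1],
    [[0,0,0],0,1],
    [[0,0,0],0,1],
    [[0,0,0],0,1]
  ]
}}

```text
t: 25.88
ee_pos: [498.3, -218.4, 24.0]
orientation: [2.449, 1.966, 0.001]
ft_force: [0.2, -0.1, -1.3]
width: 29.4
grasp_force: 30.0
```

Emit:
{"api": "move_arm", "payload": {
  "steps": [
    [[0,0,0.03],0,1],
    [[0,0,0],0,1],
    [[0,0,0],0,1]
  ]
}}

```text
t: 26.13
ee_pos: [498.0, -218.2, 22.8]
orientation: [2.45, 1.966, 0.0]
ft_force: [0.9, -0.2, -1.6]
width: 29.3
grasp_force: 30.0
```

Emit:
{"api": "move_arm", "payload": {
  "steps": [
    [[0,0,0.02],0,1],
    [[0,0,0],0,1],
    [[0,0,0],0,1]
  ]
}}

```text
t: 26.38
ee_pos: [498.0, -218.2, 22.1]
orientation: [-2.45, -1.966, 0.0]
ft_force: [0.1, 0.3, -2.6]
width: 29.4
grasp_force: 30.0
```

Emit:
{"api": "move_arm", "payload": {
  "steps": [
    [[0,0,0.02],0,1],
    [[0,0,0],0,1],
    [[0,0,0],0,1]
  ]
}}

```text
t: 26.63
ee_pos: [498.0, -218.2, 21.9]
orientation: [2.45, 1.966, -0.0]
ft_force: [-1.1, 0.4, 4.4]
width: 29.6
grasp_force: 30.0
```

Emit:
{"api": "move_arm", "payload": {
  "steps": [
    [[0,0,0],0,0.2],
    [[0,0,0],0,0.2],
    [[0,0,0],0,0.2],
    [[0,0,0],0,0.2],
    [[0,0,0],0,0.2],
    [[0,0,-0.5],0,0.2],
    [[0,0,-1],0,0],
    [[0,0,-1],0,0],
    [[0,0,-1],0,0],
    [[0,0,-0.5],0,0],
    [[0.5,0,0],0,0],
    [[1,-0.1,0],0,0],
    [[1,-0.1,0],0,0],
    [[1,-0.1,0],0,0],
    [[1,-0.1,0],0,0],
    [[1,-0.1,0],0,0],
    [[1,-0.1,0],0,0],
    [[1,-0.1,0],0,0],
    [[1,-0.1,0],0,0]
  ]
}}

```text
t: 28.22
ee_pos: [523.7, -4.3, 121.1]
orientation: [-2.449, -1.966, 0.001]
ft_force: [0.1, 0.6, -1.0]
width: 87.7
grasp_force: 0.0
```

Emit:
{"api": "move_arm", "payload": {
  "steps": [
    [[1,-0.2,0],0,0],
    [[1,-0.2,0],0,0],
    [[1,-0.2,0],0,0],
    [[1,-0.2,0],0,0],
    [[1,-0.2,0],0,0],
    [[0.6,-0.1,0],0,0],
    [[0,0,0],0,0],
    [[0,0,0],0,0],
    [[0,0,0],0,0]
  ]
}}

```text
t: 28.97
ee_pos: [527.2, 136.1, 121.2]
orientation: [-2.449, -1.967, 0.002]
ft_force: [-0.2, 0.3, -1.0]
width: 87.7
grasp_force: 0.0
```

```bash
python3 w.py w4.png; python3 -c "
from h import *
print(ctrl.get_obs()['ee_pos'],to(528.7,137.5,28))"
```

```text
green 0.56 (array([527.97585848, 135.96085884]), np.float64(0.02547489219922598))
[527.90119754 135.48052531 121.66744103] [0.09 0.01 3.75]
```

View pics/w4.png

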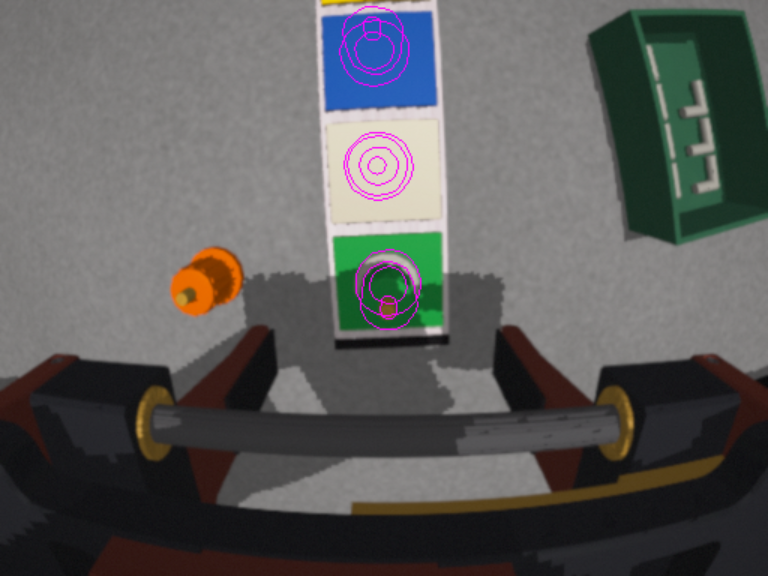

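Green sits on its pad at (388,290), directly under the tool. The orange look-alike at (207,280) is clear of the fingers.

Emit:
{"api": "move_arm", "payload": {
  "steps": [
    [[0.03,0.01,0.9],0,0],
    [[0,0,0.9],0,0],
    [[0,0,0.9],0,0],
    [[0,0,0.7],0,0],
    [[0,0,0.3],0,0],
    [[0,0,0.04],0,0],
    [[0,0,0],0,1],
    [[0,0,0],0,1],
    [[0,0,0],0,1],
    [[0,0,0],0,1],
    [[0,0,0],0,1],
    [[0,0,0],0,1],
    [[0,0,0],0,1],
    [[0,0,0],0,1],
    [[0,0,0],0,1],
    [[0,0,0],0,1]
  ]
}}

```text
t: 30.55
ee_pos: [528.4, 137.0, 28.2]
orientation: [2.45, 1.966, 0.0]
ft_force: [-1.0, 0.5, 1.3]
width: 29.5
grasp_force: 30.0
```

```bash
python3 -c "
from h import *
o=ctrl.get_obs();print(o['ee_pos'],o['width'],o['grasp_force'],to(517.1,-150.3,128))"
```

```text
[528.35122245 136.96535974  28.21785532] 29.467459509697534 30.000283420085907 [-11.32   2.05  -3.99]
```

Emit:
{"api": "move_arm", "payload": {
  "steps": [
    [[0,0,-0.5],0,1],
    [[0,0,-0.9],0,1],
    [[0,0,-0.9],0,1],
    [[0,0,-0.9],0,1],
    [[0,0,-0.8],0,1],
    [[-0.5,0,0],0,1],
    [[-1,0.2,0],0,1],
    [[-1,0.2,0],0,1],
    [[-1,0.2,0],0,1],
    [[-1,0.2,0],0,1],
    [[-1,0.2,0],0,1],
    [[-1,0.2,0],0,1],
    [[-1,0.2,0],0,1],
    [[-1,0.2,0],0,1],
    [[-1,0.2,0],0,1],
    [[-1,0.2,0],0,1],
    [[-0.8,0,0],0,1],
    [[0,0,0],0,1],
    [[0,0,0],0,1],
    [[0,0,0],0,1]
  ]
}}

```text
t: 32.22
ee_pos: [515.2, -149.4, 127.7]
orientation: [-2.45, -1.965, 0.001]
ft_force: [-0.1, -0.7, -1.9]
width: 29.5
grasp_force: 30.0
```

```bash
python3 -c "
from h import *
o=ctrl.get_obs();print(o['ee_pos'],to(517.1,-150.3,22.2))"
```

```text
[ 515.18537462 -149.4065795   127.67526522] [-0.02  0.09  4.22]
```

Emit:
{"api": "move_arm", "payload": {
  "steps": [
    [[-0.02,0.08,0.8],0,1],
    [[0,0,0.9],0,1],
    [[0,0,0.9],0,1],
    [[0,0,0.8],0,1],
    [[0,0,0.4],0,1],
    [[0,0,0.2],0,1],
    [[0,0,0.1],0,1],
    [[0,0,0.05],0,1],
    [[0,0,0.03],0,1],
    [[0,0,0.02],0,1],
    [[0,0,0],0,1],
    [[0,0,0],0,1],
    [[0,0,0],0,1],
    [[0,0,0],0,1]
  ]
}}

```text
t: 33.38
ee_pos: [518.0, -150.7, 23.5]
orientation: [2.45, 1.966, 0.0]
ft_force: [0.5, -0.7, -2.0]
width: 29.7
grasp_force: 30.0
```

Emit:
{"api": "move_arm", "payload": {
  "steps": [
    [[0,0,0.02],0,1],
    [[0,0,0],0,1],
    [[0,0,0],0,1]
  ]
}}

```text
t: 33.63
ee_pos: [517.8, -150.6, 22.7]
orientation: [-2.45, -1.966, 0.0]
ft_force: [-0.7, 0.6, -1.4]
width: 29.6
grasp_force: 30.0
```

Emit:
{"api": "move_arm", "payload": {
  "steps": [
    [[0,0,0.02],0,1],
    [[0,0,0],0,1],
    [[0,0,0],0,1]
  ]
}}

```text
t: 33.88
ee_pos: [517.9, -150.6, 22.2]
orientation: [2.45, 1.966, 0.0]
ft_force: [-0.1, 0.2, -0.1]
width: 29.3
grasp_force: 30.0
```

Emit:
{"api": "move_arm", "payload": {
  "steps": [
    [[0,0,0.02],0,1],
    [[0,0,0],0,1],
    [[0,0,0],0,1]
  ]
}}

```text
t: 34.13
ee_pos: [517.9, -150.6, 22.2]
orientation: [2.45, 1.966, 0.0]
ft_force: [-2.1, 1.4, 5.8]
width: 29.5
grasp_force: 30.0
```

Contact. Release, lift and back away for a check.

Emit:
{"api": "move_arm", "payload": {
  "steps": [
    [[0,0,0],0,0.2],
    [[0,0,0],0,0.2],
    [[0,0,0],0,0.2],
    [[0,0,0],0,0.2],
    [[0,0,0],0,0.2],
    [[0,0,-0.5],0,0.2],
    [[0,0,-1],0,0],
    [[0,0,-1],0,0],
    [[0,0,-1],0,0],
    [[0,0,-1],0,0],
    [[0.5,0,-0.5],0,0],
    [[1,0,-0.5],0,0],
    [[1,0,0],0,0],
    [[1,0,0],0,0],
    [[1,0,0],0,0],
    [[1,0,0],0,0],
    [[1,0,0],0,0],
    [[0.5,0,0],0,0],
    [[0,0,0],0,0],
    [[0,0,0],0,0]
  ]
}}

```text
t: 35.8
ee_pos: [555.6, 20.3, 159.5]
orientation: [2.448, 1.968, -0.0]
ft_force: [0.4, -0.8, -0.2]
width: 87.8
grasp_force: 0.0
```

```bash
python3 - <<'E'
from h import *
D={n:cam(n) for n in("scene","side")}
ex={"yellow":(457.9,-351.7),"blue":(477.6,-284.6),"white":(497.4,-217.4),"green":(517.1,-150.3)}
for c,p in ex.items():
    V=[]
    for n in D:
        q=_p(D[n],np.array([[*p,36.]]))[0]
        ks=[k for k in cams.cut_out(n,"knob_"+c) if np.hypot(*(k["rect"][:2]-q))<12]
        if ks: V.append((D[n],ks[0]["pixels"]))
    if V:
        r=fit(V,KN,list(p),6,False); e=r[0]-[487.5,-251]; a=-.286
        print(c,len(V),r,"kit:",e@[np.cos(a),np.sin(a)],e@[-np.sin(a),np.cos(a)])
for t in("driver","screw_bin","tape_roll"): print(t,[np.round(k["rect"]) for n in D for k in cams.cut_out(n,t)[:1]])
cv2.imwrite("pics/end.png",np.hstack([cv2.resize(D["scene"]["image"][95:185,200:290,::-1],(400,400)),cv2.resize(D["side"]["image"][100:180,285:365,::-1],(400,400))]))
E
```

```text
Traceback (most recent call last):
NameError: name '_p' is not defined. Did you mean: 'np'?
```

```bash
python3 - <<'E'
from h import *
D={n:cam(n) for n in("scene","side")}
ex={"yellow":(457.9,-351.7),"blue":(477.6,-284.6),"white":(497.4,-217.4),"green":(517.1,-150.3)}
for c,p in ex.items():
    V=[]
    for n in D:
        q=proj(D[n],np.array([[*p,36.]]))[0]
        ks=[k for k in cams.cut_out(n,"knob_"+c) if np.hypot(*(k["rect"][:2]-q))<12]
        if ks: V.append((D[n],ks[0]["pixels"]))
    if V:
        r=fit(V,KN,list(p),6,False); e=r[0]-[487.5,-251]; a=-.286
        print(c,len(V),r,"kit:",e@[np.cos(a),np.sin(a)],e@[-np.sin(a),np.cos(a)])
for t in("driver","screw_bin","tape_roll"): print(t,[np.round(k["rect"]) for n in D for k in cams.cut_out(n,t)[:1]])
cv2.imwrite("pics/end.png",np.hstack([cv2.resize(D["scene"]["image"][95:185,200:290,::-1],(400,400)),cv2.resize(D["side"]["image"][100:180,285:365,::-1],(400,400))]))
E
```

```text
yellow 2 (array([ 459.15297481, -358.68784864]), np.float64(0.5931210551776609)) kit: 3.1850003362385593 -111.3107468067801
blue 2 (array([ 477.34432801, -292.6524816 ]), np.float64(0.4639618369235947)) kit: 2.007723248785984 -42.825645873825714
white 2 (array([ 497.3209798 , -222.31608098]), np.float64(0.24842560575023773)) kit: 1.3298313653149734 30.289443755039045
green 2 (array([ 516.67678682, -154.83878401]), np.float64(0.3477932746819319)) kit: 0.8629150899362337 100.48641563987384
driver [array([158., 198.,  75.,  64.]), array([208., 147.,  72.,  42.])]
screw_bin [array([232., 249.,  71.,  67.]), array([185., 212.,  61.,  58.])]
tape_roll [array([168., 154.,  28.,  20.])]
```

View pics/end.png

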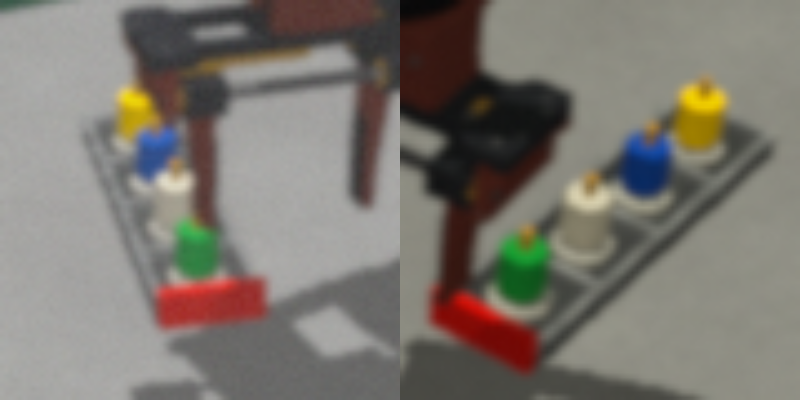

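All four knobs stand upright in their pockets, ordered green, white, blue, yellow from the red end (side crop: 525,270; 587,215; 647,165; 702,115). The bystanders have not moved in the pictures. Hand in.

```bash
python3 -c "
from workcell import ctrl
print(ctrl.close_job())"
```

```text
the job is handed in; nothing more can be done
None
```

All four knobs stand upright in the kit rack in reverse order (green, white, blue, yellow from the red end), and the job was handed in at about 36 s of the 99 s limit; hand-in returned no verdict, and the bystanders showed no movement in the last pictures.

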